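# Offer a flange plate up to the welding jig

## Task

Pick up the steel plate that has two holes and show its underside to the upward-looking inspection camera: hold it level and still for a second, centred over the lens with its underside at the height of the pointer. Then carry it across the clamp fence to the welding jig and finish while holding it there, level and still, about 10 mm above the pin tips with its two holes lined up so that it would drop straight over the two pins. Nothing may bump the camera stand, the fence or the jig, the plate must not touch the pins, and leave the other plate, the pipe end and the tape measure where they are.

Things in the scene. Friction and masses are not known exactly. Their poses are not given: they have to be found in the camera images.
- plate: The plate to handle: bare steel, 120 mm long (own y), 50 mm wide (own x), 10 mm thick, with two 26 mm through holes on its long centre line at y = +40 and -40 mm; about 0.4 kg. Origin: centre of its underside, z up. The two ends are alike. It lies flat on a stand, its underside 40 mm above the bench; grip it across its width at the middle.
- plate_hole_a (a point): Centre of the hole at own y = +40 mm, at the plate's underside.
- plate_hole_b (a point): Centre of the hole at own y = -40 mm, at the plate's underside.
- stand_1: Fixed dark steel stand under the two-hole plate (an identical one is under the other plate): two blocks 40 mm high, 44 mm wide (own x), from 36 to 60 mm either side of its middle along own y, joined by a strip 4 mm high. So they lie inside the plate's edges, and at the middle there is free space under and beside the plate. Origin: centre of its underside.
- other_plate: Not to be moved: the same size and steel, but with one 26 mm hole in its middle. It lies on the other stand, 130 to 230 mm nearer or farther from the robot; the two plates may have swapped places. Origin: centre of its underside.
- camera: Inspection camera fixed to the bench: black round housing, 80 mm across, 60 mm high, white ring light and lens on top, looking up. An upright rod stands 125 mm from the lens axis along own x, 168 mm high with its black clamp; from it a thin level pointer, 160 mm above the bench, points at the lens axis and ends 95 mm from it. Origin: on the lens axis at bench level, z up.
- view_point (a point): The viewing point: on the lens axis at the pointer's height, 160 mm above the bench. The centre of the plate's underside belongs here while it is viewed; any yaw will do.
- fence: Clamp fence fixed to the bench between the camera and the jig: dark steel bar 360 mm long (own x), 40 mm wide, 80 mm high, with two toggle clamps on top that reach up to 126 mm above the bench. Origin: centre of its underside.
- jig: Welding jig fixed to the bench: aluminium block 60 mm (own x) by 130 mm (own y), 30 mm high, with two upright 12 mm steel pins with tapered noses at y = +40 and -40 mm, their tips 90 mm above the bench. Origin: centre of its underside.
- pin_a (a point): Tip of the pin at the jig's own y = +40 mm, 90 mm above the bench; z up.
- pin_b (a point): Tip of the pin at the jig's own y = -40 mm, 90 mm above the bench; z up.
- tape: Bystander, loose: yellow tape measure 70 x 34 x 66 mm. Origin at its underside.
- pipe: Bystander, loose: short upright end of steel pipe, 48 mm diameter, 60 mm high. Origin at its underside.
There are look-alikes about, which are no part of the job. What is shaped like the plate but turquoise is not meant. What is shaped like the jig but turquoise is not meant.

How it is judged:
By the outcome, as a careful person would: the job done as asked, in the order asked, and still so for the second after the job is handed in, while the arm keeps its last pose, push and grip.
It also fails if it takes over 51 s, if anything falls off the work surface, if the arm or the gripper's body presses on something with over 40 N, if the wrist force passes 120 N, or if a joint passes its speed limit or range.

## Robot

A 6-joint arm with a two-finger parallel gripper is mounted at the origin on the work surface. World frame = base frame: x ahead of the robot, y to its left, z up, the work surface at z = 0. Lengths are in mm, angles in degrees, forces in N, time in s.
With the tool pointing down it reaches from about 350 to 850 mm from the base axis. Payload 8.1 kg.
Tool frame: the origin (TCP) lies between the finger pads; the fingertips stand 22 mm ahead of it and the grasp point (between the pads) lies 3 mm ahead of it; z points along the fingers, y is the direction in which the jaws open and shut (so a half turn about z gives the same grasp; the last joint's range is limited). The gripper opens to 85 mm and grips with 20 to 120 N. Pads are 22 mm wide; open, the fingers measure 114 mm over their backs; the gripper's body (76 mm by 85 mm) begins 54 mm behind the grasp point. The pads swing forward as they close: fully open they stand 13 mm farther back than shut.
Start: joints at [-77.601, 7.471, 85.268, -0, 87.261, -4.893], TCP at [178.364, -572.88, 253.292] pointing down, gripper open.
Joint ranges: [-169.43, 169.43], [-51.17, 129.36], [1.28, 143.12], [-76.62, 256.62], [0, 156.53], [-152.29, 152.29]. Speed limits (degrees/s): [136.94, 136.94, 159.86, 180, 180, 180].

## Interface

Orientations are given as [roll, pitch, yaw] about the fixed x, y, z axes, in that order (R = Rz(yaw) Ry(pitch) Rx(roll)).
In Python, from bench import r gives the robot as it stands.
- The arm moves only by the tool drive_tool, never from a script. Its argument "moves" is a list of rows, each a list of 2 entries, a list of its own where there are three numbers: the shift along the world's x, y, z in mm, then the turn about the world's z in degrees. A call has exactly 8 rows; each row is the pose to reach, as a shift and turn from the pose commanded when the call began; what a row does not reach only later rows make up. A row lasts 1/12 s, in which the tool goes at most 41.7 mm and 7.16 degrees, less where a joint would pass 70% of its speed; a pose out of reach is approached as far as the arm can. A call with a gripper value outside its range is refused whole. "fingers" is the finger opening in mm, from 0 to 85.4, set as the call begins (left out, the last holds). The fingers move at their own pace and stop on an object; "squeeze" is the grip in N (left out, the last holds). Time passes only in rows, so rows that repeat a pose let the fingers close, or fill a call up. It gives the time, the measured TCP pose, the force and the opening at its end, in the units of the state.
- r.sense(): the state, without advancing time (a new reading comes with each control period).
- r.snapshot(name): name is "side" or "top" or "wrist"; returns a dict with "pixels" (420x560x3 uint8, red, green, blue), "camera_matrix" (3x3 intrinsics, pixels), "k1" (the pictures are not rectified: a ray, as slopes to the right and down, at radius r is drawn at 1 + k1 r^2 times it, then the intrinsics apply), "xyz" and "orientation" of the camera in the world. Camera axes: x right, y down, z forward; pixel columns grow to the right and rows downward; lengths in mm; the calibration is good to about 2 mm. A picture is of the moment at which its call begins. There is no depth.
- r.hand_in(): hands the job in, once; it reports no verdict.
The state is a dict: "time": time; "joint_pos": joint angles; "qd": joint speeds; "joint_efforts": joint torques, N m; "tool_pos": TCP position; "tcp_rot": TCP orientation; "ft_force": force on the tool from outside, world axes, zero at the start; "wrist_torque": the same for the moment, N m; "finger_gap": finger opening in mm.
Only numpy, scipy, OpenCV 4.12 (cv2) and the standard library are available. Lean on these libraries where they do the work, as an engineer would, in place of code of your own. Each camera call takes 0.05 s, during which the arm holds its last target.

## Working session

There is one attempt and no reset: what is moved stays moved. The work goes in short steps, Python scripts to look and compute and a tool call to move; the robot and the scene stay as the last step left them, time stands still between calls to the robot, and variables do not carry over. Pictures are saved under pics/ and viewed, and the job is handed in when it is done.

Besides the shell and the picture viewer there is one more tool, called by a JSON object that holds its "op" and its "data", one argument or row to a line. drive_tool: Moves the arm, as the interface text tells. Its arguments: {"type":"object","properties":{"moves":{"type":"array","items":{"type":"array"}},"fingers":{"type":"number"},"squeeze":{"type":"number"}},"required":["moves"]}

```bash
ls; mkdir -p pics; python3 - <<'E'
from bench import r
import cv2,pickle
s=r.sense();print(s)
d={}
for n in("side","top","wrist"):
    p=r.snapshot(n);d[n]=p
    cv2.imwrite(f"pics/{n}0.png",p["pixels"][:,:,::-1])
    print(n,p["camera_matrix"],p["k1"],p["xyz"],p["orientation"])
pickle.dump(d,open("p0.pkl","wb"))
E
```

```text
pics
{'time': 0.0, 'joint_pos': array([-7.75997477e+01,  7.51503451e+00,  8.53298694e+01, -5.26289726e-04,
        8.72626140e+01, -4.89417813e+00]), 'qd': array([ 0.0101032 , -0.03836104, -0.0067715 , -0.0008924 ,  0.09203882,
       -0.05808393]), 'joint_efforts': array([ 2.33593317e-03, -5.69399929e+01, -5.00552666e+01, -6.69783572e-05,
        1.46810169e-02, -1.42044149e-05]), 'tool_pos': array([ 178.26445229, -572.36257132,  252.23951919]), 'tcp_rot': array([-1.79892829e+02, -8.64923098e-03,  1.72944479e+01]), 'ft_force': array([ 0.96804952, -0.0454956 , -0.33045953]), 'wrist_torque': array([-0.00358019,  0.03236831, -0.00303128]), 'finger_gap': 85.36857525924063}
side [[509.95157799   0.         281.77229339]
 [  0.         509.95157799 206.8803746 ]
 [  0.           0.           1.        ]] -0.011178101350826312 [-130.27067185  711.25719568 1064.5908544 ] [-135.85455933   -0.80971271 -136.20742414]
top [[389.23330372   0.         280.87918744]
 [  0.         389.23330372 203.76724848]
 [  0.           0.           1.        ]] -0.020695722864130912 [ 417.31333851   24.25085345 1088.05692716] [-175.67900711   -1.82528364  -90.36296938]
wrist [[332.63874939   0.         274.81188749]
 [  0.         332.63874939 206.92966932]
 [  0.           0.           1.        ]] -0.02178531206232486 [ 248.72178016 -551.36480524  372.58281803] [ 1.63123895e+02  7.22440233e-02 -7.27670870e+01]
```

View pics/top0.png

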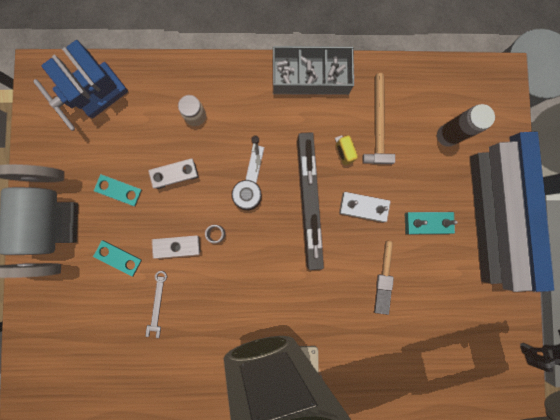

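View pics/side0.png

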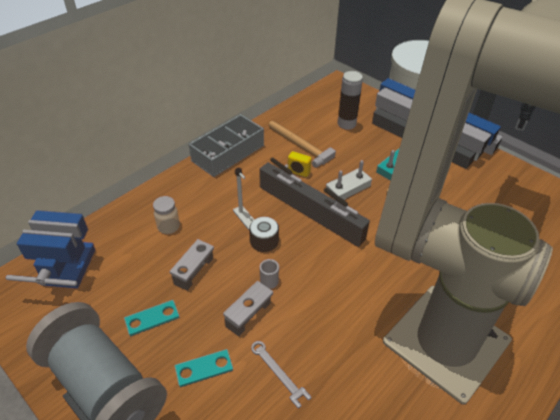

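View pics/wrist0.png

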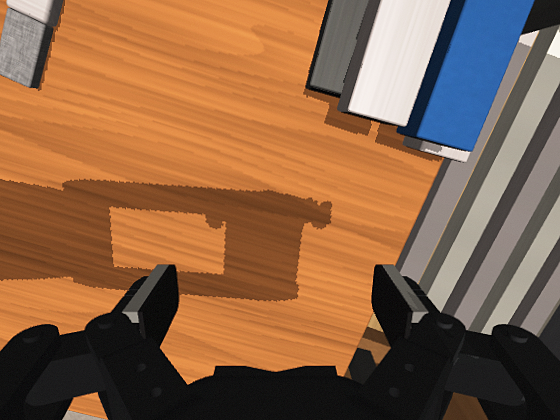

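```bash
python3 - <<'E'
import cv2,pickle,numpy as np
d=pickle.load(open("p0.pkl","rb"))
def crop(n,x0,y0,w,h,k):
    return cv2.resize(d[n]["pixels"][y0:y0+h,x0:x0+w,::-1],None,fx=k,fy=k,interpolation=cv2.INTER_CUBIC)
cv2.imwrite("pics/c_top.png",np.vstack([np.hstack([crop("top",145,150,65,50,6),crop("top",335,185,65,50,6)]),np.hstack([crop("top",220,130,65,90,6)[:300],crop("top",225,170,65,50,6)])]))
cv2.imwrite("pics/c_side.png",np.vstack([np.hstack([crop("side",165,235,65,55,6),crop("side",315,150,65,55,6)]),np.hstack([crop("side",225,160,65,50,6),crop("side",235,205,65,50,6)])])[:600])
cv2.imwrite("pics/c_fence.png",crop("top",280,120,70,160,3.7))
E
```

```text
(no output)
```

View pics/c_top.png

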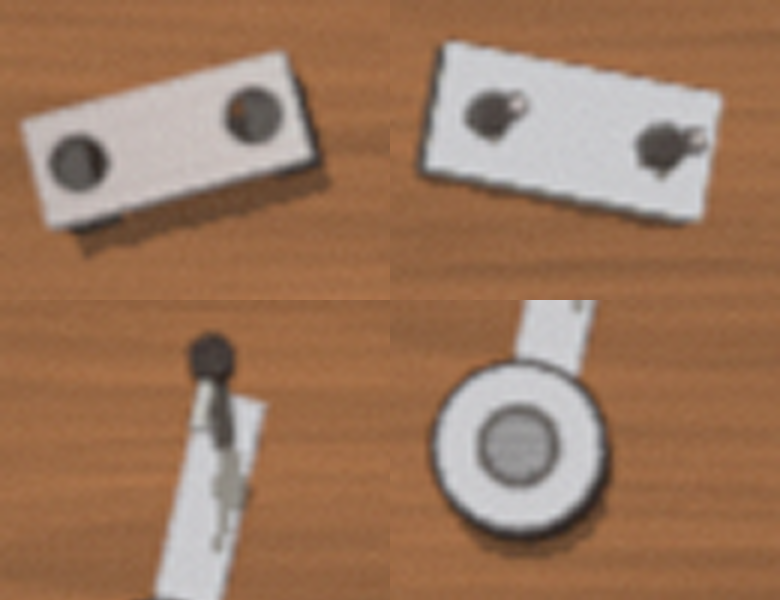

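View pics/c_side.png

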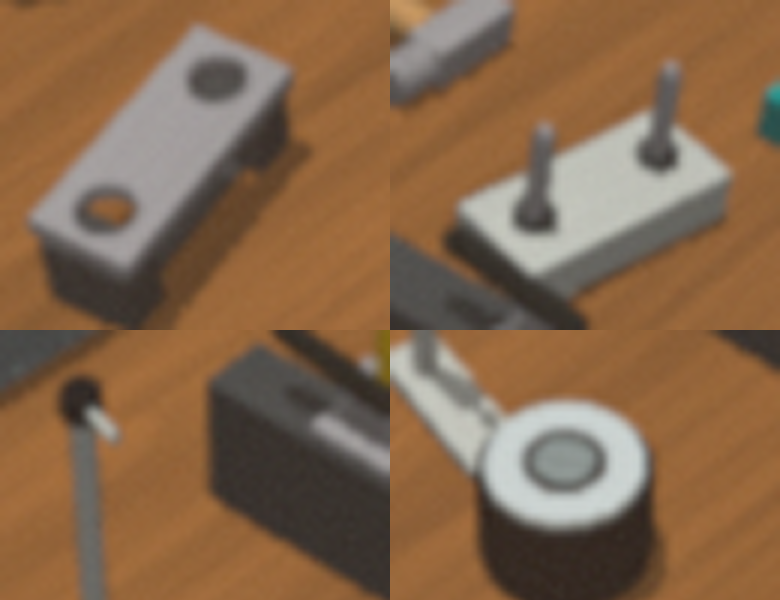

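```bash
cat > h.py <<'E'
import numpy as np,cv2
from scipy.spatial.transform import Rotation as R
def ray(p,uv):
    K=p["camera_matrix"];uv=np.array(uv,float)
    d=cv2.undistortPoints(uv.reshape(-1,1,2),K,np.array([p["k1"],0,0,0.]),None,None).reshape(-1,2) 
    # k1 model same as cv2
    M=R.from_euler('xyz',p["orientation"],degrees=True).as_matrix()
    return np.c_[d,np.ones(len(d))]@M.T
def onz(p,uv,z):
    v=ray(p,uv);o=np.array(p["xyz"]);return o+v*((z-o[2])/v[:,2])[:,None]
def proj(p,X):
    M=R.from_euler('xyz',p["orientation"],degrees=True).as_matrix()
    c=(np.atleast_2d(X)-np.array(p["xyz"]))@M
    s=c[:,:2]/c[:,2:];s=s*(1+p["k1"]*(s**2).sum(1,keepdims=True))
    K=p["camera_matrix"];return s*[K[0,0],K[1,1]]+[K[0,2],K[1,2]]
def cr(pts,x0,y0,k=6): return (np.array(pts,float)+.5)/k-.5+[x0,y0]
E
cat > m.py <<'E'
from h import *
import pickle
d=pickle.load(open("p0.pkl","rb"));t=d["top"];s=d["side"]
np.set_printoptions(precision=1,suppress=True)
for nm,z,T,S in [
 ("plate holes",50,cr([(78,162),(253,115)],145,150),cr([(106,210),(217,79)],165,235)),
 ("plate corners",50,cr([(22,120),(285,52),(315,158),(48,228)],145,150),cr([(32,220),(195,25),(292,70),(125,272)],165,235)),
 ("jig corners",30,cr([(53,42),(332,95),(313,220),(33,170)],335,185),cr([(70,210),(260,108),(340,178),(145,278)],315,150)),
 ("tips",90,cr([(128,100),(310,138)],335,185),cr([(155,127),(282,65)],315,150)),
 ("ring",60,cr([(130,147)],225,170),cr([(175,135)],235,205)),
 ("clamp",168,cr([(211,57)],220,130),cr([(80,68)],225,160)),
 ]:
    a=onz(t,T,z);b=onz(s,S,z);print(nm,"\n",a[:,:2],a[:,:2].mean(0),"\n",b[:,:2],b[:,:2].mean(0))
E
python3 m.py
```

```text
plate holes 
 [[569.6 319.4]
 [590.6 242.2]] [580.1 280.8] 
 [[566.7 318.8]
 [587.9 241.9]] [577.3 280.3]
plate corners 
 [[588.5 344.6]
 [619.  228.3]
 [571.2 214.5]
 [540.1 332.1]] [579.7 279.9] 
 [[584.3 343.2]
 [618.1 229. ]
 [568.9 216.2]
 [536.6 333. ]] [577.  280.3]
jig corners 
 [[ 530.  -182.2]
 [ 505.2 -311. ]
 [ 447.8 -300.6]
 [ 471.3 -172. ]] [ 488.6 -241.4] 
 [[ 524.1 -182.5]
 [ 504.  -309. ]
 [ 443.  -295.3]
 [ 467.3 -171.5]] [ 484.6 -239.6]
tips 
 [[ 498.3 -202.7]
 [ 481.5 -281.8]] [ 489.9 -242.2] 
 [[ 494.6 -203.5]
 [ 479.2 -282.6]] [ 486.9 -243. ]
ring 
 [[520.9  82.6]] [520.9  82.6] 
 [[516.8  84.6]] [516.8  84.6]
clamp 
 [[642.5  56.2]] [642.5  56.2] 
 [[636.   60.1]] [636.   60.1]
```

View pics/c_fence.png

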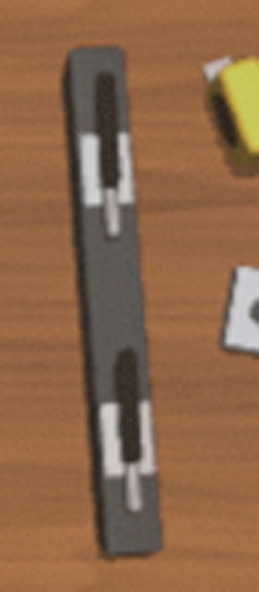

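{"op": "drive_tool", "data": {
  "moves": [
    [[8,18,0],2],
    [[20,43,0],5],
    [[34,72,0],8],
    [[48,102,0],11],
    [[62,132,0],14],
    [[76,162,0],17],
    [[90,192,0],20],
    [[104,222,0],23]
  ],
  "fingers": 85
}}

```text
time: 0.82
tool_pos: [282.6, -349.3, 253.0]
tcp_rot: [-180.0, -0.0, 40.4]
ft_force: [1.1, 0.4, 0.0]
finger_gap: 84.9
```

{"op": "drive_tool", "data": {
  "moves": [
    [[14,30,0],3],
    [[28,60,0],6],
    [[42,90,0],9],
    [[56,120,0],12],
    [[70,150,0],15],
    [[84,180,0],18],
    [[98,210,0],21],
    [[112,240,0],24]
  ]
}}

```text
time: 1.48
tool_pos: [394.6, -109.2, 253.2]
tcp_rot: [180.0, 0.0, 64.4]
ft_force: [0.2, -0.8, 0.9]
finger_gap: 85.0
```

{"op": "drive_tool", "data": {
  "moves": [
    [[14,30,0],3],
    [[28,60,0],6],
    [[42,90,0],9],
    [[56,120,0],12],
    [[70,150,0],15],
    [[84,180,0],18],
    [[98,210,0],21],
    [[112,240,0],24]
  ]
}}

```text
time: 2.15
tool_pos: [506.6, 130.9, 253.0]
tcp_rot: [-180.0, 0.0, 88.5]
ft_force: [0.7, -0.5, 0.6]
finger_gap: 84.9
```

{"op": "drive_tool", "data": {
  "moves": [
    [[14,30,0],3],
    [[28,60,0],6],
    [[42,90,0],9],
    [[54,118,0],12],
    [[63,136,0],14],
    [[69,147,0],16],
    [[72,151,0],17],
    [[72,151,0],17]
  ]
}}

```text
time: 2.82
tool_pos: [578.3, 280.8, 252.5]
tcp_rot: [-179.9, 0.0, 105.4]
ft_force: [-0.2, -0.2, -0.5]
finger_gap: 84.9
```

```bash
python3 - <<'E'
from bench import r
import cv2,pickle
d={}
for n in("wrist",):
    p=r.snapshot(n);d[n]=p
    cv2.imwrite(f"pics/{n}1.png",p["pixels"][:,:,::-1]);print(p["xyz"],p["orientation"])
pickle.dump(d,open("p1.pkl","wb"))
s=r.sense();print(s["time"],s["tool_pos"],s["tcp_rot"])
E
```

```text
[558.63180976 351.40635092 372.73117051] [1.63097546e+02 7.38499430e-02 1.53229527e+01]
2.8667 [578.17740985 279.94092165 252.7055191 ] [-1.79937615e+02  2.09944334e-02  1.05274473e+02]
```

View pics/wrist1.png

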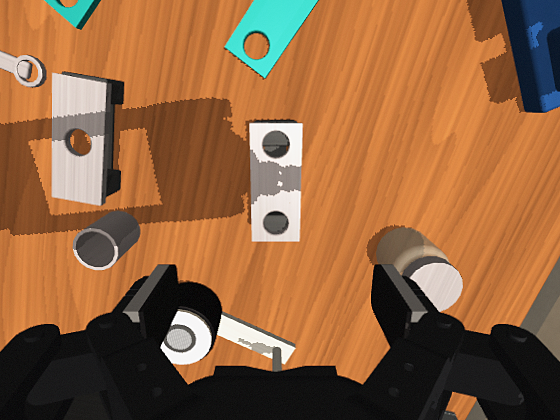

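```bash
python3 - <<'E'
from h import *
import pickle
p=pickle.load(open("p1.pkl","rb"))["wrist"]
a=onz(p,[(276,144),(276,223),(250,124),(302,123),(300,241),(252,241)],50);print(a,a[:2].mean(0),a[2:].mean(0))
print(onz(p,[(182,338)],60))
E
```

```text
[[568.56716988 317.88612449  50.        ]
 [589.8932819  240.36632043  50.        ]
 [539.93711098 329.42711385  50.        ]
 [587.01137352 343.28318771  50.        ]
 [619.42555464 227.74002755  50.        ]
 [570.9650791  214.4346043   50.        ]] [579.23022589 279.12622246  50.        ] [579.33477956 278.72123335  50.        ]
[[523.48163725  83.65263474  60.        ]]
```

{"op": "drive_tool", "data": {
  "moves": [
    [[1,0,-10],0],
    [[1,0,-32],0],
    [[1,0,-56],0],
    [[1,0,-82],0],
    [[1,0,-108],0],
    [[1,0,-130],0],
    [[1,0,-145],0],
    [[1,0,-150],0]
  ]
}}

```text
time: 3.53
tool_pos: [576.9, 278.0, 99.0]
tcp_rot: [-179.7, 0.0, 105.2]
ft_force: [0.0, -0.0, -0.5]
finger_gap: 84.7
```

{"op": "drive_tool", "data": {
  "moves": [
    [[0,0,-8],0],
    [[0,0,-18],0],
    [[0,0,-28],0],
    [[0,0,-38],0],
    [[0,0,-46],0],
    [[0,0,-52],0],
    [[0,0,-56],0],
    [[0,0,-56],0]
  ]
}}

```text
time: 4.2
tool_pos: [578.7, 279.9, 46.0]
tcp_rot: [-179.9, 0.0, 105.3]
ft_force: [0.7, 0.1, 0.2]
finger_gap: 84.9
```

```bash
python3 - <<'E'
from bench import r
import cv2
ims=[r.snapshot(n) for n in("side","wrist")]
cv2.imwrite("pics/s2.png",cv2.resize(ims[0]["pixels"][190:330,120:320,::-1],None,fx=3,fy=3,interpolation=cv2.INTER_CUBIC))
cv2.imwrite("pics/w2.png",ims[1]["pixels"][:,:,::-1])
s=r.sense();print(s["time"],s["tool_pos"],s["tcp_rot"],s["ft_force"])
E
```

```text
4.3 [579.48107272 280.20781333  47.38401838] [ 1.79993385e+02 -9.86774733e-04  1.05294006e+02] [-0.50479066  0.68699557  0.70828784]
```

View pics/s2.png

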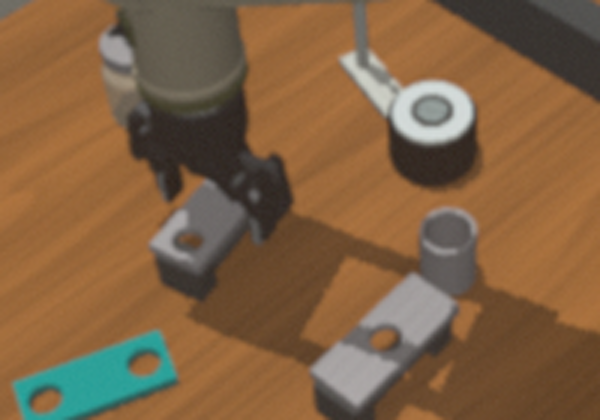

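View pics/w2.png

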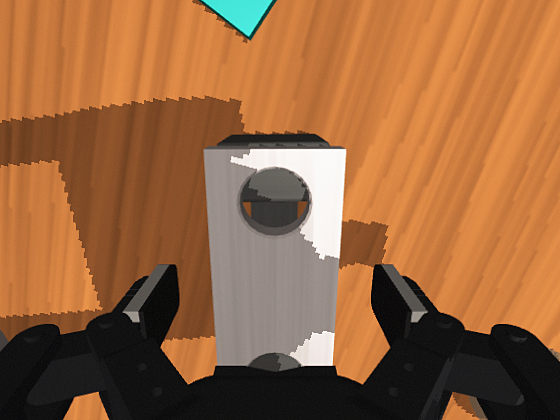

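The wrist view shows the plate (columns 206–345, mid about 275) centred between the pads (175 and 375). I'll close on it.

{"op": "drive_tool", "data": {
  "moves": [
    [[0,0,0],0],
    [[0,0,0],0],
    [[0,0,0],0],
    [[0,0,0],0],
    [[0,0,0],0],
    [[0,0,0],0],
    [[0,0,0],0],
    [[0,0,0],0]
  ],
  "fingers": 40,
  "squeeze": 90
}}

```text
time: 4.97
tool_pos: [580.0, 280.4, 48.4]
tcp_rot: [179.9, -0.0, 105.3]
ft_force: [-0.3, -0.2, 5.7]
finger_gap: 48.0
```

{"op": "drive_tool", "data": {
  "moves": [
    [[0,0,0],0],
    [[0,0,0],0],
    [[0,0,0],0],
    [[0,0,0],0],
    [[0,0,0],0],
    [[0,0,0],0],
    [[0,0,0],0],
    [[0,0,0],0]
  ]
}}

```text
time: 5.63
tool_pos: [580.0, 280.4, 48.4]
tcp_rot: [179.9, -0.0, 105.3]
ft_force: [-0.9, -0.3, 5.6]
finger_gap: 48.0
```

```bash
python3 - <<'E'
from bench import r
import cv2
ims=[r.snapshot(n) for n in("wrist",)]
cv2.imwrite("pics/w3.png",ims[0]["pixels"][:,:,::-1])
s=r.sense();print(s["time"],s["tool_pos"],s["tcp_rot"],s["ft_force"],s["finger_gap"])
E
```

```text
5.6833 [580.06742975 280.41261996  48.42730842] [ 1.79902955e+02 -1.04354496e-02  1.05292485e+02] [-0.18422475  0.28602014  5.83085517] 48.16885145785123
```

View pics/w3.png

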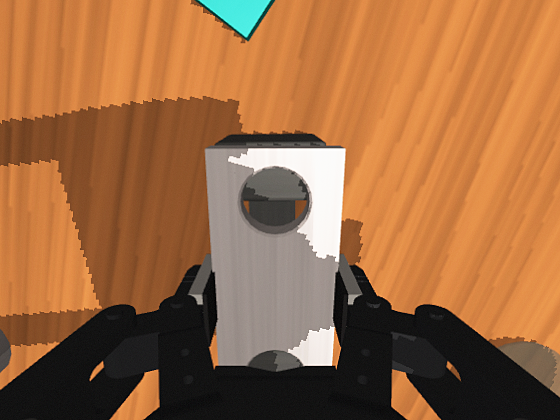

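{"op": "drive_tool", "data": {
  "moves": [
    [[0,0,3],0],
    [[0,0,10],0],
    [[0,0,22],0],
    [[0,0,38],0],
    [[0,0,56],0],
    [[0,0,74],0],
    [[0,0,92],0],
    [[0,0,110],0]
  ]
}}

```text
time: 6.35
tool_pos: [579.1, 280.0, 158.8]
tcp_rot: [-180.0, 0.0, 105.3]
ft_force: [0.1, -0.0, -5.2]
finger_gap: 48.5
```

{"op": "drive_tool", "data": {
  "moves": [
    [[0,0,18],0],
    [[0,0,34],0],
    [[0,0,48],0],
    [[0,0,58],0],
    [[0,0,66],0],
    [[0,0,70],0],
    [[0,0,70],0],
    [[0,0,70],0]
  ]
}}

```text
time: 7.02
tool_pos: [579.1, 280.0, 226.6]
tcp_rot: [-179.9, 0.0, 105.3]
ft_force: [0.4, -0.8, -5.3]
finger_gap: 48.3
```

```bash
python3 - <<'E'
from bench import r
import cv2,pickle
ims=[r.snapshot(n) for n in("wrist","side")]
pickle.dump(ims,open("p4.pkl","wb"))
cv2.imwrite("pics/w4.png",ims[0]["pixels"][:,:,::-1])
cv2.imwrite("pics/s4.png",cv2.resize(ims[1]["pixels"][100:300,80:320,::-1],None,fx=3,fy=3,interpolation=cv2.INTER_CUBIC))
s=r.sense();print(s["time"],s["tool_pos"],s["tcp_rot"],s["ft_force"],s["finger_gap"],s["wrist_torque"])
E
```

```text
7.1167 [578.79031817 279.91779515 225.88775321] [-1.79876679e+02  1.04787282e-02  1.05291251e+02] [ 0.88783062  0.36976844 -4.1680136 ] 47.967815445757616 [ 0.05540396 -0.01939911 -0.03277015]
```

View pics/w4.png

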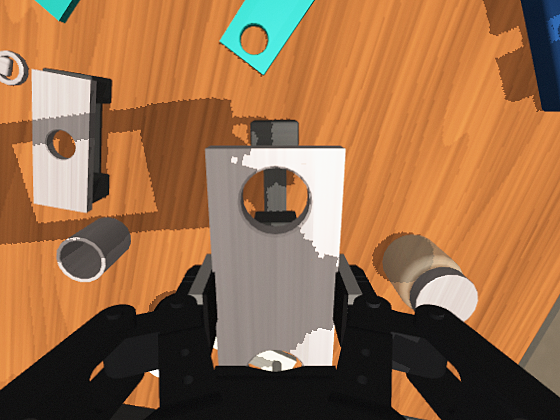

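View pics/s4.png

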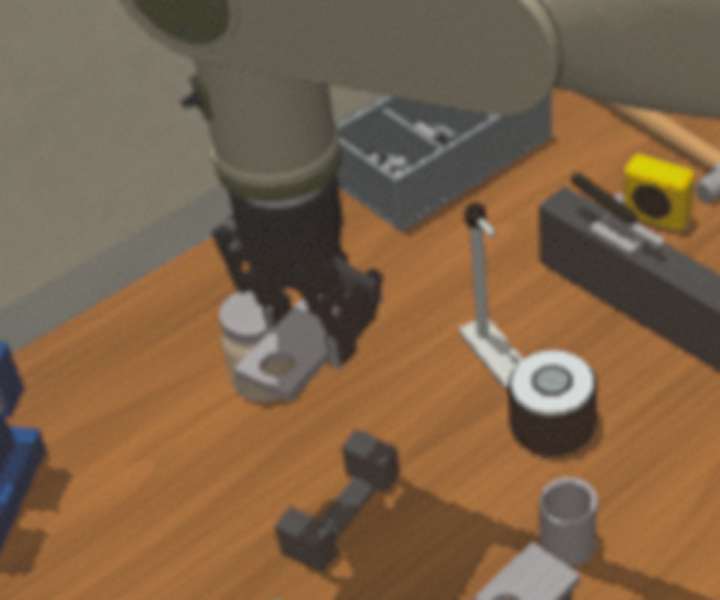

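```bash
python3 - <<'E'
from h import *
import pickle
d=pickle.load(open("p0.pkl","rb"))
for n,c in (("top",(246,195)),("side",(264,227))):
    p=d[n];im=p["pixels"]
    x0,y0=c[0]-22,c[1]-22
    g=cv2.resize(im[y0:y0+44,x0:x0+44],None,fx=6,fy=6,interpolation=cv2.INTER_CUBIC)
    hsv=cv2.cvtColor(g,cv2.COLOR_RGB2HSV)
    m=((hsv[...,2]>165)&(hsv[...,1]<60)).astype(np.uint8)
    m=cv2.morphologyEx(m,cv2.MORPH_OPEN,np.ones((25,25)) if 0 else np.ones((5,5)))
    cs,h=cv2.findContours(m,cv2.RETR_CCOMP,cv2.CHAIN_APPROX_NONE)
    for q,hh in zip(cs,h[0]):
        if len(q)>80:
            e=cv2.fitEllipseDirect(q);u=cr([e[0]],x0,y0)
            print(n,len(q),hh[3],np.array(e[1])/6,u,onz(p,u,60)[0,:2])
# model projection: ring model check
for n in d:
    if n!="wrist": print(n,proj(d[n],[[519,83.6,60],[519,83.6,0]]))
E
```

```text
top 453 -1 [26.18692017 26.34479014] [[245.91943868 193.93095398]] [521.30696083  83.45300857]
top 250 0 [14.63418961 14.76638285] [[245.9567159  193.87738419]] [521.44918189  83.35456869]
top 216 -1 [ 8.85606003 12.35368347] [[251.99336751 176.37831211]] [568.14426855  67.36645661]
side 584 -1 [20.11655935 36.04732513] [[261.06375249 225.2306989 ]] [526.53439719  84.98802441]
side 221 1 [11.20542145 14.69075267] [[263.5851059  226.42889404]] [518.74200638  83.30995461]
side [[263.43850344 226.43617907]
 [263.69550179 241.13731404]]
top [[245.8633642  194.79832083]
 [247.10135378 196.90317769]]
```

{"op": "drive_tool", "data": {
  "moves": [
    [[-2,-6,0],0],
    [[-6,-21,0],0],
    [[-13,-43,0],0],
    [[-21,-70,0],0],
    [[-29,-98,0],0],
    [[-37,-124,0],0],
    [[-44,-147,0],0],
    [[-50,-167,0],0]
  ]
}}

```text
time: 7.78
tool_pos: [528.3, 111.2, 226.7]
tcp_rot: [-179.9, 0.0, 105.3]
ft_force: [0.3, 0.2, -4.1]
finger_gap: 48.3
```

{"op": "drive_tool", "data": {
  "moves": [
    [[-5,-16,0],0],
    [[-8,-25,0],0],
    [[-9,-30,0],0],
    [[-9,-30,-3],0],
    [[-9,-30,-10],0],
    [[-9,-30,-20],0],
    [[-9,-30,-28],0],
    [[-9,-30,-30],0]
  ]
}}

```text
time: 8.45
tool_pos: [519.0, 83.7, 194.3]
tcp_rot: [-179.8, -0.1, 105.4]
ft_force: [-1.4, -0.3, -4.5]
finger_gap: 48.5
```

```bash
python3 - <<'E'
from bench import r
import cv2,pickle
ims=[r.snapshot(n) for n in("top","side")]
pickle.dump(ims,open("p5.pkl","wb"))
cv2.imwrite("pics/t5.png",cv2.resize(ims[0]["pixels"][100:260,160:350,::-1],None,fx=3,fy=3,interpolation=cv2.INTER_CUBIC))
cv2.imwrite("pics/s5.png",cv2.resize(ims[1]["pixels"][120:300,150:370,::-1],None,fx=3,fy=3,interpolation=cv2.INTER_CUBIC))
s=r.sense();print(s["time"],s["tool_pos"],s["tcp_rot"],s["ft_force"],s["finger_gap"],s["wrist_torque"])
E
```

```text
8.55 [519.5170656   83.5538952  195.64887613] [-1.79842923e+02 -3.61624551e-02  1.05335153e+02] [ 0.18489078  0.17753279 -4.16888746] 47.649498480126965 [0.0164625  0.05130653 0.01710568]
```

View pics/t5.png

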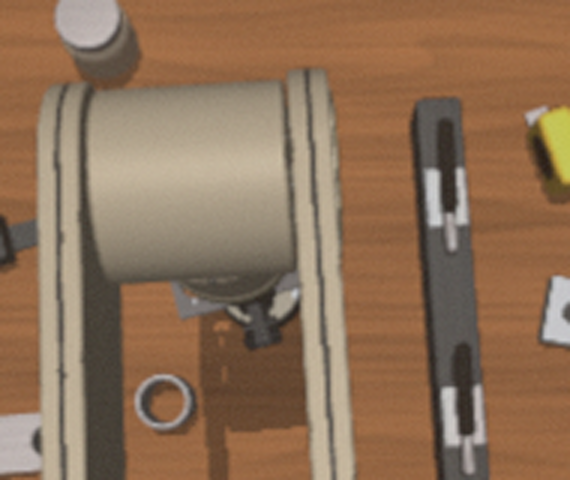

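View pics/s5.png

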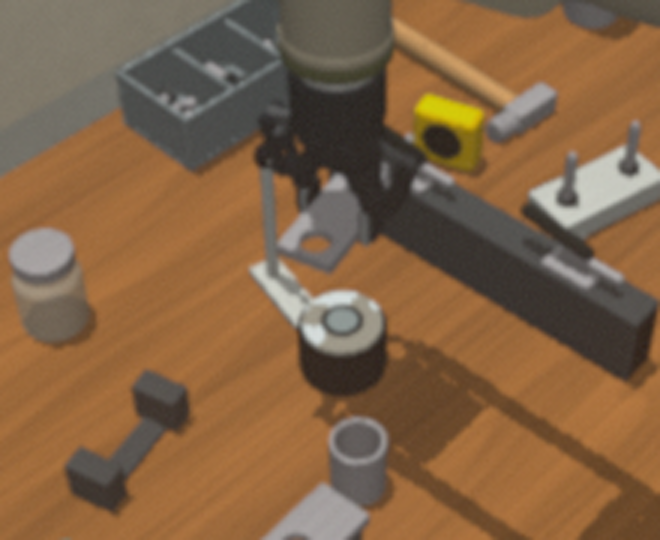

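{"op": "drive_tool", "data": {
  "moves": [
    [[0,0,-3],0],
    [[0,0,-8],0],
    [[0,0,-14],0],
    [[0,0,-20],0],
    [[0,0,-24],0],
    [[0,0,-26.5],0],
    [[0,0,-27.5],0],
    [[0,0,-27.5],0]
  ]
}}

```text
time: 9.22
tool_pos: [520.2, 83.1, 169.5]
tcp_rot: [-180.0, -0.0, 105.3]
ft_force: [0.1, -0.7, -4.3]
finger_gap: 48.2
```

```bash
python3 - <<'E'
from bench import r
from h import *
import pickle
p=r.snapshot("side");pickle.dump(p,open("p6.pkl","wb"))
cv2.imwrite("pics/s6.png",cv2.resize(p["pixels"][160:260,220:320,::-1],None,fx=6,fy=6,interpolation=cv2.INTER_CUBIC))
zs=[]
for i in range(4):
    r.snapshot("side");s=r.sense();zs.append(np.r_[s["tool_pos"],s["tcp_rot"]])
zs=np.array(zs);print(s["time"],zs.round(2),zs.mean(0),s["ft_force"],s["finger_gap"])
# expected hole/corners in crop coordinates
c=np.array([520,83.4]);a=np.radians(105.3);l=np.array([np.cos(a),np.sin(a)]);w=np.array([np.sin(a),-np.cos(a)])
P=[np.r_[c+40*l,170],np.r_[c+60*l+25*w,170],np.r_[c+60*l-25*w,170],np.r_[c+60*l-25*w,160],np.r_[c+60*l+25*w,160]]
print(((proj(p,P)-[220,160]+.5)*6-.5).round(0))
E
```

```text
9.4667 [[5.2053e+02 8.3100e+01 1.7003e+02 1.7998e+02 1.0000e-02 1.0529e+02]
 [5.2061e+02 8.3120e+01 1.7015e+02 1.7997e+02 1.0000e-02 1.0529e+02]
 [5.2063e+02 8.3140e+01 1.7019e+02 1.7996e+02 1.0000e-02 1.0529e+02]
 [5.2060e+02 8.3130e+01 1.7016e+02 1.7996e+02 1.0000e-02 1.0529e+02]] [5.20593414e+02 8.31241496e+01 1.70134578e+02 1.79967329e+02
 6.77513660e-03 1.05291292e+02] [ 0.23675218  0.24750431 -4.97582205] 48.02860800210534
[[210. 283.]
 [131. 292.]
 [238. 336.]
 [238. 353.]
 [132. 309.]]
```

View pics/s6.png

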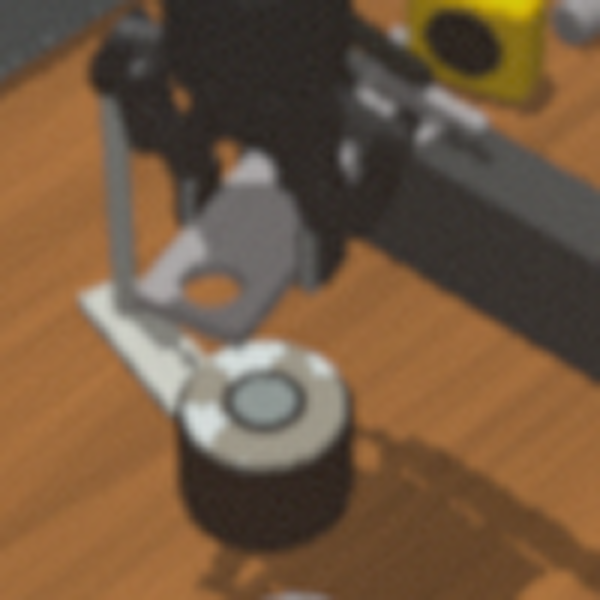

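{"op": "drive_tool", "data": {
  "moves": [
    [[0,0,-0.5],0],
    [[0,0,-1],0],
    [[0,0,-1.5],0],
    [[0,0,-1.5],0],
    [[0,0,-1.5],0],
    [[0,0,-1.5],0],
    [[0,0,-1.5],0],
    [[0,0,-1.5],0]
  ]
}}

```text
time: 10.13
tool_pos: [520.4, 83.1, 168.3]
tcp_rot: [-180.0, 0.0, 105.3]
ft_force: [0.1, -0.2, -4.5]
finger_gap: 47.9
```

{"op": "drive_tool", "data": {
  "moves": [
    [[0,0,0],0],
    [[0,0,0],0],
    [[0,0,0],0],
    [[0,0,0],0],
    [[0,0,0],0],
    [[0,0,0],0],
    [[0,0,0],0],
    [[0,0,0],0]
  ]
}}

```text
time: 10.8
tool_pos: [520.4, 83.1, 168.3]
tcp_rot: [-180.0, 0.0, 105.3]
ft_force: [0.4, 0.1, -5.3]
finger_gap: 47.7
```

{"op": "drive_tool", "data": {
  "moves": [
    [[0,0,0],0],
    [[0,0,0],0],
    [[0,0,0],0],
    [[0,0,0],0],
    [[0,0,0],0],
    [[0,0,0],0],
    [[0,0,0],0],
    [[0,0,0],0]
  ]
}}

```text
time: 11.47
tool_pos: [520.4, 83.1, 168.3]
tcp_rot: [180.0, -0.0, 105.3]
ft_force: [0.2, 0.2, -3.7]
finger_gap: 48.0
```

{"op": "drive_tool", "data": {
  "moves": [
    [[0,0,0],0],
    [[0,0,0],0],
    [[0,0,0],0],
    [[0,0,0],0],
    [[0,0,0],0],
    [[0,0,0],0],
    [[0,0,0],0],
    [[0,0,0],0]
  ]
}}

```text
time: 12.13
tool_pos: [520.4, 83.1, 168.3]
tcp_rot: [180.0, -0.0, 105.3]
ft_force: [0.4, 0.5, -5.0]
finger_gap: 48.0
```

```bash
python3 - <<'E'
from bench import r
from h import *
p=r.snapshot("side");cv2.imwrite("pics/s7.png",p["pixels"][:,:,::-1]);s=r.sense();print(s)
E
```

```text
{'time': 12.1833, 'joint_pos': array([ 3.49929223e+00, -5.84319958e-01,  1.02668933e+02, -2.88416584e-03,
        7.79171034e+01, -1.17918516e+01]), 'qd': array([-0.03719722, -0.05268778,  0.02884481,  0.04861903,  0.04207543,
        0.00850899]), 'joint_efforts': array([ 1.11931608e-03, -4.99127698e+01, -5.04607737e+01, -1.57154049e-03,
        1.09820743e-03,  9.75053877e-05]), 'tool_pos': array([520.36378416,  83.09909328, 168.28829795]), 'tcp_rot': array([-1.79997743e+02,  2.40989753e-03,  1.05291748e+02]), 'ft_force': array([ 0.98305888,  0.15175837, -3.66636189]), 'wrist_torque': array([ 0.04027827, -0.01723992,  0.018096  ]), 'finger_gap': 48.06089450821176}
```

View pics/s7.png

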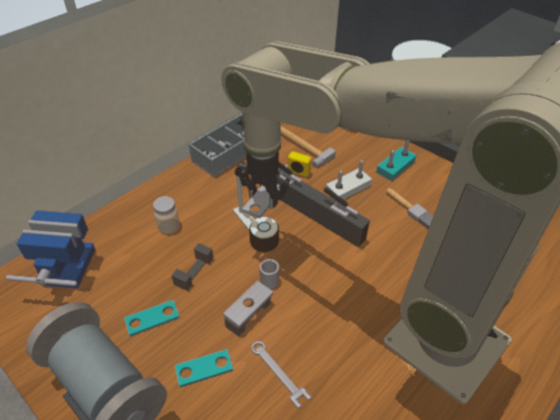

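{"op": "drive_tool", "data": {
  "moves": [
    [[0,0,4],0],
    [[0,0,12],0],
    [[0,0,22],0],
    [[0,0,32],0],
    [[0,0,42],0],
    [[-1,-8,48],-1],
    [[-3,-24,50],-3],
    [[-5,-46,50],-5]
  ]
}}

```text
time: 12.85
tool_pos: [516.0, 37.2, 220.2]
tcp_rot: [179.9, 0.0, 100.3]
ft_force: [0.7, -0.0, -4.6]
finger_gap: 48.1
```

{"op": "drive_tool", "data": {
  "moves": [
    [[-3,-25,0],-2],
    [[-6,-52,0],-4],
    [[-9,-80,0],-6],
    [[-12,-108,0],-8],
    [[-15,-136,0],-10],
    [[-18,-164,0],-13],
    [[-20,-192,0],-16],
    [[-22,-218,0],-18]
  ]
}}

```text
time: 13.52
tool_pos: [492.9, -183.1, 219.1]
tcp_rot: [180.0, 0.0, 82.0]
ft_force: [0.9, -0.3, -4.6]
finger_gap: 48.2
```

{"op": "drive_tool", "data": {
  "moves": [
    [[-1,-22,0],-1],
    [[-2,-40,0],-2],
    [[-3,-53,0],-3],
    [[-4,-60,0],-3.3],
    [[-4.3,-62.2,0],-3.3],
    [[-4.3,-62.2,0],-3.3],
    [[-4.3,-62.2,0],-3.3],
    [[-4.3,-62.2,0],-3.3]
  ]
}}

```text
time: 14.18
tool_pos: [489.2, -242.1, 218.3]
tcp_rot: [-180.0, -0.0, 79.1]
ft_force: [-0.6, 0.1, -4.7]
finger_gap: 48.3
```

```bash
python3 - <<'E'
from bench import r
import cv2,pickle
ims=[r.snapshot(n) for n in("wrist","side","top")]
pickle.dump(ims,open("p8.pkl","wb"))
cv2.imwrite("pics/w8.png",ims[0]["pixels"][:,:,::-1])
cv2.imwrite("pics/s8.png",cv2.resize(ims[1]["pixels"][80:260,250:450,::-1],None,fx=3,fy=3,interpolation=cv2.INTER_CUBIC))
s=r.sense();print(s["time"],s["tool_pos"],s["tcp_rot"],s["ft_force"],s["finger_gap"],s["wrist_torque"])
E
```

```text
14.3333 [ 489.22945849 -242.34831108  218.30636847] [-1.79997446e+02 -6.86633735e-03  7.90549492e+01] [-2.35758379e-02  2.84449771e-03 -4.53562589e+00] 47.83347368640619 [0.01635655 0.03382545 0.03845001]
```

View pics/w8.png

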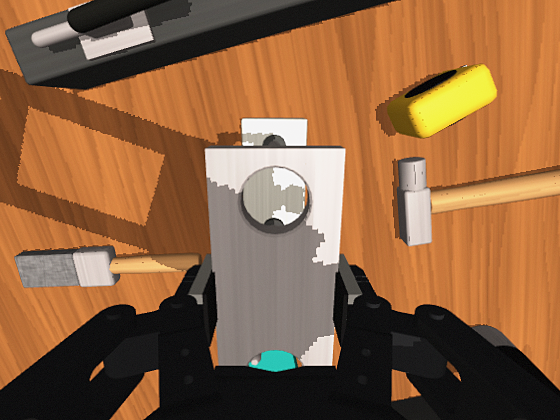

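View pics/s8.png

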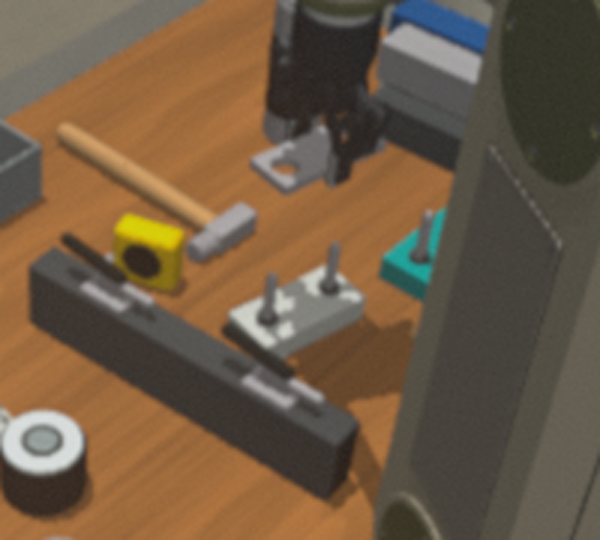

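{"op": "drive_tool", "data": {
  "moves": [
    [[0,0,-4],0],
    [[0,0,-14],0],
    [[0,0,-28],0],
    [[0,0,-44],0],
    [[0,0,-60],0],
    [[0,0,-72],0],
    [[0,0,-79],0],
    [[0,0,-82],0]
  ]
}}

```text
time: 15.0
tool_pos: [488.2, -242.5, 134.3]
tcp_rot: [-179.8, -0.1, 79.0]
ft_force: [-0.7, 0.4, -4.6]
finger_gap: 48.1
```

{"op": "drive_tool", "data": {
  "moves": [
    [[0,0,0],0],
    [[0,0,0],0],
    [[0,0,0],0],
    [[0,0,0],0],
    [[0,0,0],0],
    [[0,0,0],0],
    [[0,0,0],0],
    [[0,0,0],0]
  ]
}}

```text
time: 15.67
tool_pos: [489.1, -243.1, 136.4]
tcp_rot: [180.0, 0.0, 79.0]
ft_force: [0.8, 0.9, -4.8]
finger_gap: 48.1
```

```bash
python3 - <<'E'
from bench import r
import cv2,pickle
ims=[r.snapshot(n) for n in("wrist","side","top")]
pickle.dump(ims,open("p9.pkl","wb"))
cv2.imwrite("pics/w9.png",cv2.resize(ims[0]["pixels"][100:400,180:380,::-1],None,fx=2,fy=2,interpolation=cv2.INTER_CUBIC))
cv2.imwrite("pics/s9.png",cv2.resize(ims[1]["pixels"][115:215,300:400,::-1],None,fx=6,fy=6,interpolation=cv2.INTER_CUBIC))
s=r.sense();print(s["time"],s["tool_pos"],s["tcp_rot"],s["ft_force"],s["finger_gap"],s["wrist_torque"])
E
```

```text
15.8167 [ 489.05513296 -243.07530827  136.29499128] [-1.79999720e+02 -9.00239518e-04  7.89894864e+01] [-1.00963837 -0.71681719 -3.61432648] 48.16801899663039 [-0.00892405 -0.01285557 -0.05858923]
```

View pics/w9.png

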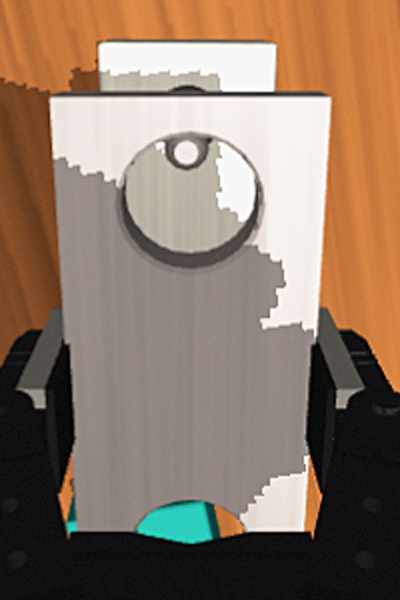

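View pics/s9.png

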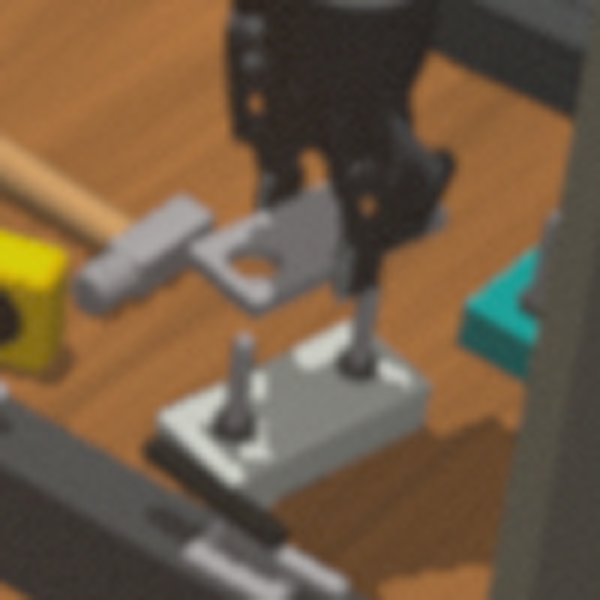

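```bash
python3 - <<'E'
from h import *
import pickle
w,s,t=pickle.load(open("p9.pkl","rb"))
c=lambda pts:cr(pts,180,100,2)
h=onz(w,c([(125,195),(259,195),(192,132),(192,253)]),137.9)[:,:2];print("hole top rim",h,h.mean(0))
hc=onz(w,c([(192,192)]),137.9)[:,:2];tip=onz(w,c([(186,152)]),90)[:,:2];print(hc,tip,tip-hc)
a=np.radians(79);print("along/across",(tip-hc)@np.array([[np.cos(a),np.sin(a)],[np.sin(a),-np.cos(a)]]).T)
print("expected hole",489.1+40*np.cos(a),-243.1+40*np.sin(a))
print("jig end corners",onz(w,c([(98,43),(277,43)]),30)[:,:2])
# side
sc=lambda pts:cr(pts,300,115)
print("side hole",onz(s,sc([(253,266)]),137.9)[:,:2],"tips",onz(s,sc([(242,336)]),90)[:,:2])
E
```

```text
hole top rim [[ 484.99931669 -200.66151492]
 [ 509.3273531  -205.42132235]
 [ 499.40723786 -191.51725462]
 [ 494.9809446  -214.24526004]] [ 497.17871306 -202.96133798]
[[ 497.27243819 -202.47863671]] [[ 495.47426104 -204.44672027]] [[-1.79817715 -1.96808356]]
along/across [[-2.2750327  -1.38961152]]
expected hole 496.73235981506184 -203.83491266209344
jig end corners [[ 471.29547458 -174.83419009]
 [ 529.40934008 -186.20427369]]
side hole [[ 492.66321434 -199.68679818]] tips [[ 496.08082396 -203.02436308]]
```

{"op": "drive_tool", "data": {
  "moves": [
    [[-0.5,-0.5,-2],0],
    [[-1,-1,-6],0],
    [[-1,-1,-11],0],
    [[-1,-1,-16],0],
    [[-1,-1,-21],0],
    [[-1,-1,-25],0],
    [[-1,-1,-27],0],
    [[-1,-1,-27.5],0]
  ]
}}

```text
time: 16.48
tool_pos: [487.7, -243.8, 107.9]
tcp_rot: [-179.9, -0.0, 79.0]
ft_force: [1.1, -0.9, -4.4]
finger_gap: 47.8
```

{"op": "drive_tool", "data": {
  "moves": [
    [[0,0,0],0],
    [[0,0,0],0],
    [[0,0,0],0],
    [[0,0,0],0],
    [[0,0,0],0],
    [[0,0,0],0],
    [[0,0,0],0],
    [[0,0,0],0]
  ]
}}

```text
time: 17.15
tool_pos: [488.1, -244.1, 108.8]
tcp_rot: [180.0, 0.0, 79.0]
ft_force: [0.3, 0.9, -4.4]
finger_gap: 48.3
```

```bash
python3 - <<'E'
from bench import r
import cv2,pickle
ims=[r.snapshot(n) for n in("wrist","side","top")]
pickle.dump(ims,open("p10.pkl","wb"))
cv2.imwrite("pics/w10.png",cv2.resize(ims[0]["pixels"][100:400,180:380,::-1],None,fx=2,fy=2,interpolation=cv2.INTER_CUBIC))
cv2.imwrite("pics/s10.png",cv2.resize(ims[1]["pixels"][115:215,300:400,::-1],None,fx=6,fy=6,interpolation=cv2.INTER_CUBIC))
s=r.sense();print(s["time"],s["tool_pos"],s["tcp_rot"],s["ft_force"],s["finger_gap"],s["wrist_torque"])
E
```

```text
17.3 [ 488.06195941 -244.0847732   108.78489126] [-1.79999265e+02  3.55892279e-04  7.89933252e+01] [-0.32605934  0.3395196  -3.85132574] 48.076430567596596 [-0.03208339  0.02063319 -0.0148641 ]
```

View pics/w10.png

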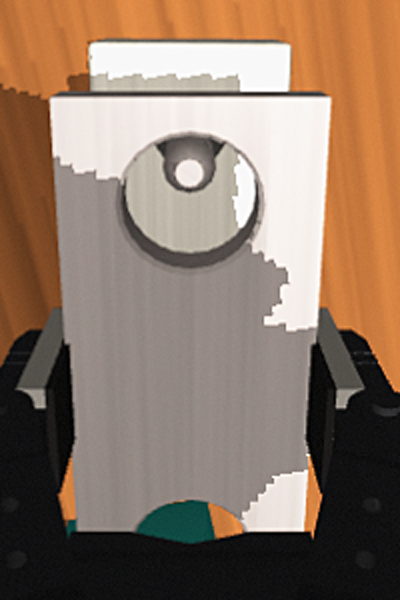

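View pics/s10.png

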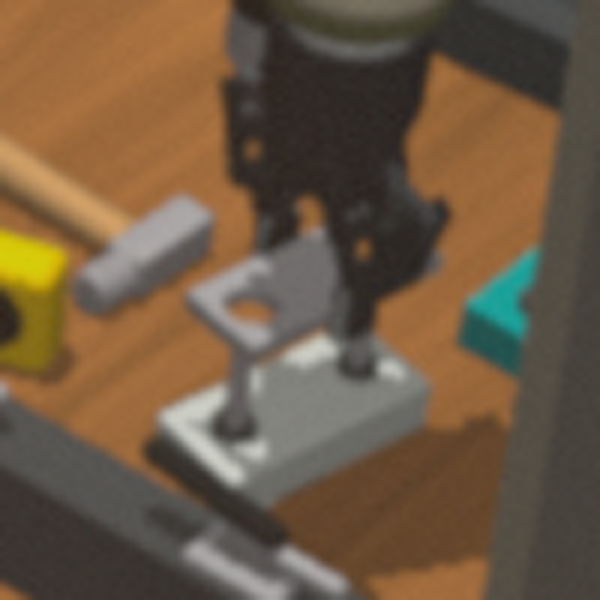

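```bash
python3 - <<'E'
from h import *
import pickle
w,s,t=pickle.load(open("p10.pkl","rb"))
c=lambda pts:cr(pts,180,100,2)
a=np.radians(79);M=np.array([[np.cos(a),np.sin(a)],[np.sin(a),-np.cos(a)]]).T
hc=onz(w,c([(192,192)]),110.4)[:,:2];tip=onz(w,c([(189,174)]),90)[:,:2]
print(hc,tip,(tip-hc)@M)
e=onz(w,c([(89,43),(290,43)]),30)[:,:2];print("jig from wrist",e.mean(0)-65*np.array([np.cos(a),np.sin(a)]),np.degrees(np.arctan2(*(e[1]-e[0])[::-1]))+90)
# near hole edges, corners
pc=onz(w,c([(50,95),(331,96)]),110.4)[:,:2];print("plate from wrist",pc.mean(0)-60*np.array([np.cos(a),np.sin(a)]),np.degrees(np.arctan2(*(pc[1]-pc[0])[::-1]))+90)
sc=lambda pts:cr(pts,300,115)
print("side hole",onz(s,sc([(250,309)]),110.4)[:,:2])
E
```

```text
[[ 496.24044956 -203.42904079]] [[ 495.38475359 -204.75048509]] [[-1.46044014 -0.58783096]]
jig from wrist [ 487.79736372 -244.26937796] 78.93221018344005
plate from wrist [ 487.9186705  -244.91376153] 78.73039123313589
side hole [[ 492.41207076 -201.41452495]]
```

```bash
python3 - <<'E'
from bench import r
print(r.hand_in())
s=r.sense();print(s["time"],s["tool_pos"],s["tcp_rot"],s["ft_force"])
E
```

```text
the job is handed in; nothing more can be done
None
the job is handed in; nothing more can be done
```

I picked up the two-hole plate and showed it to the inspection camera. I then carried it over the fence, and it is now held over the jig pins. The job was handed in at about 17.3 s, and no verdict was reported.

- **Viewing:** I held the plate level over the lens for more than 2 s. By my estimate its underside was at about 160 mm and its centre within about 1 mm of the lens axis. The tool pose did not change between readings.
- **Crossing the fence:** I carried the plate with its underside at about 210 mm, against 126 mm for the tops of the clamps. Every force I read was about the plate's weight, with no sign of a bump.
- **Final hold:** The underside is about 10 mm above the pin tips, and the tool reads level. The wrist camera puts the visible pin within about 1.6 mm of the hole centre and the plate parallel to the jig to about 0.3°. The hole has 7 mm of play on each side.

**What disagreed or was not seen:**
- The second hole and its pin were hidden by the gripper, so their alignment is inferred from the measured angle.
- The side camera placed objects about 2–4 mm off the other estimates, and about 4 mm off for the hole in the final check. I took this mostly as calibration error.

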